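Put the vessels back on their own stations

ROBOT

A 6-joint arm with a two-finger parallel gripper is mounted at the origin on the work surface; the furniture and walls round the work are solid. World frame = base frame: x ahead of the robot, y to its left, z up, the work surface at z = 0. Lengths are in m, angles in rad, forces in N, time in s.
With the tool pointing down it reaches from about 0.375 to 0.925 m from the base axis. Payload 5.7 kg.
Tool frame: the origin (TCP) lies midway between the tips of the shut fingers; the grasp point (between the pads) lies 19 mm behind it; z points along the fingers, y is the line along which they close (so a half turn about z gives the same grasp; the last joint's range is limited). The gripper opens to 88 mm and grips with 3 to 60 N. Pads are 20 mm wide; open, the fingers measure 115 mm over their backs; the gripper's body (75 mm by 178 mm) begins 61 mm behind the grasp point.
Start: joints at [-1.271, 0.359, 1.51, -0, 1.272, -0.115], TCP at [0.242, -0.549, 0.223] pointing down, gripper open.
Joint ranges: [-2.97, 2.97], [-1.01, 2.36], [0.21, 2.38], [-0.96, 4.11], [0.2, 2.71], [-2.98, 2.98]. Speed limits (rad/s): [2.39, 2.39, 3.14, 3.14, 3.14, 3.14].

INTERFACE

Orientations are given as a unit quaternion [x, y, z, w].
In Python, from bench import move_ptp, servo_line, goto_joints, move_gripper, sleep, inverse_kinematics, capture, PlanningError, close_job, spot_in, silhouettes, current_clock, current_joint_pos, current_qvel, current_joint_torque, current_position, current_orientation, current_force, current_torque, current_finger_gap, current_grip_force gives the robot as it stands. Calls block until the motion is done:
- move_ptp(position, orientation): joint-space move of the TCP to a pose.
- servo_line(position, orientation=None, rate=0.15, contact_N=None): straight line of the TCP; orientation=None keeps the orientation; rate is the mean speed in m/s. With contact_N (N) it stops when the force on the tool has changed by that much, and returns True; else False.
- goto_joints(angles): joint-space move.
- move_gripper(opening): finger opening in m; the grip force is fixed at half the most; returns when the fingers have stopped.
- sleep(seconds).
- inverse_kinematics(position, orientation): joint angles nearest the present ones, or None.
- capture(name): name is "side" or "top" or "wrist"; returns a dict with "image" (400x640x3 uint8, blue, green, red), "range_z" (400x640 float32, m along the optical axis (not along the pixel's ray), 0 where there is no reading), "intrinsics" (3x3 intrinsics, pixels), "k1" (the pictures are not rectified: a ray, as slopes to the right and down, at radius r is drawn at 1 + k1 r^2 times it, then the intrinsics apply), "R" (3x3) and "t" (3): a world point X has camera coordinates R X + t. Camera axes: x right, y down, z forward; pixel columns grow to the right and rows downward; lengths in m; the calibration is good to about 2 mm. A picture is of the moment at which its call begins.
A pose or a line that the arm cannot do raises PlanningError and nothing moves.
- close_job(): hands the job in; it is judged then, once.
Trained networks look in the newest picture that a camera, given by its name, has taken for a name from the list of things; names that differ only in an ending like _2 or _b are one class to them, and where a whole thing is asked for, a point or a joint stands for the part that bears it (a point fixed in the world has none). Each returns a list of dicts, best first, with "conf" (0 to 1); they miss things now and then, are a little off and sometimes report something else, mostly with a low value. They report only what shows in the picture. A call takes as long as a camera call. They do not tell look-alikes from the thing itself.
- spot_in(camera, query): "xy" ([column, row] in pixels, amid what is visible of it).
- silhouettes(camera, query): "region" (400x640 bool, what is visible of it) and "xy" ([column, row] in pixels, amid what is visible of it).
Readings, each from a call of its own:
- current_clock(): time.
- current_joint_pos(): joint angles.
- current_qvel(): joint speeds.
- current_joint_torque(): joint torques, N m.
- current_position(): TCP position.
- current_orientation(): TCP orientation.
- current_force(): force on the tool from outside, world axes, zero at the start.
- current_torque(): the same for the moment, N m.
- current_finger_gap(): finger opening in m.
- current_grip_force(): force on a finger pad.
Only numpy, scipy, OpenCV 4.12 (cv2) and the standard library are available. Lean on these libraries where they do the work, as an engineer would, in place of code of your own. Each camera call takes 0.05 s, during which the arm holds its last target. There are 200 camera calls.

TASK

The four vessels on the bench each stand on another one's station. Put each upright in the middle of its own: the conical flask on the magnetic stirrer, the white crucible on the balance pan, the wide white-capped bottle in the round drip tray and the small black-capped bottle in the pocket of the black block; use the empty cork mat to set one aside. Do not tip any of them over, and leave the tub where it is.

Things in the scene. Friction and masses are not known exactly. Their poses are not given: they have to be found in the camera images.
- flask: conical glass flask, 115 mm tall, base 68 mm across, standing on the balance pan at the start. It widens downwards as a cone; the neck is 28 mm across from 90 to 110 mm height, with a rim bead 35 mm across on the top 5 mm: grip it there from above (flat pads close on the bead). Origin at the centre of its underside, z up.
- bottle: wide plastic sample bottle with ribbed white screw cap, 105 mm tall; body 54 mm across up to 88 mm, cap 40 mm across above that. Stands on the stirrer at the start. Origin at the centre of its underside, z up.
- dropper: small slim bottle with black cap, 78 mm tall; body 35 mm across up to 66 mm, cap 28 mm across above that. Stands in the drip tray at the start. Origin at the centre of its underside, z up.
- crucible: small white porcelain crucible, an open cup 32 mm tall, 43 mm across the rim, narrowing to 30 mm at the foot. Stands in the pocket of the black block at the start. Can be gripped across the whole rim. Origin at the centre of its underside, z up.
- stirrer: magnetic stirrer, fixed: grey housing with a square white ceramic plate 100 x 100 mm, flat top 40 mm above the bench, and two black knobs on a low panel on its -x side (reaching 79 mm from the origin). Origin on the bench directly under the plate's centre.
- balance: small laboratory balance, fixed: white housing with a round steel pan 92 mm across, flat top 40 mm above the bench, display on its -x side (reaching 80 mm from the origin). Origin on the bench directly under the pan's centre.
- tray: round steel drip tray, fixed: 104 mm across the rim, 11 mm high, wall 4 mm, flat floor 5 mm above the bench and about 84 mm across. Origin on the bench under its centre.
- stand: square black block, fixed, 84 x 84 mm, 18.7 mm high, with a square pocket 50 x 50 mm in its middle; the pocket floor is 14 mm above the bench, so its lip is 4.7 mm high. It is the holder of the small black-capped bottle. Origin on the bench under the pocket's centre, x and y along its sides.
- mat: square cork mat, fixed, 105 x 105 mm, 5 mm thick, empty: the free spot. Origin on the bench under its centre.
- tub: bystander: open tan tub with a band round its rim, 61 mm across the rim, 56 mm tall, loose; stands among the stations. A roll of tape (68 mm across, 19 mm tall) lies to the right of the stations, and a stopper and a small vial (47 mm tall) stand beside other stations. Origin at the centre of its underside.
Things that resemble listed ones, but are neither listed nor needed, are in the scene too. Leave any blue or purple look-alike of the bottle alone.

How it is judged:
At the end, for the whole second after the job is handed in: Flask on the stirrer plate, crucible on the balance pan, wide bottle on the drip tray floor, small bottle on the pocket floor of the block: each within 12 mm of the centre and 4 mm of standing height, tilted under 0.1 rad, at rest and released; tub within 20 mm of its place (horizontal distance between flask and stirrer below 0.012 m and z of flask in the frame of stirrer between 0.036 and 0.044 m and angle between each of flask, bottle, dropper, crucible's own z axis and vertical below 0.1 rad and linear speed of each of flask, bottle, dropper, crucible below 0.02 m/s and horizontal distance between bottle and tray below 0.012 m and z of bottle in the frame of tray between 0.001 and 0.009 m and horizontal distance between dropper and stand below 0.012 m and z of dropper in the frame of stand between 0.01 and 0.018 m and horizontal distance between crucible and balance below 0.012 m and z of crucible in the frame of balance between 0.036 and 0.044 m and distance of tub from where it was at the start of the episode below 0.02 m); the robot touches nothing.
It fails at once if the flask is tipped over (more than 0.6 rad) (angle between flask's own z axis and vertical above 0.6 rad).
It fails at once if the wide bottle is tipped over (more than 0.6 rad) (angle between bottle's own z axis and vertical above 0.6 rad).
It fails at once if the small bottle is tipped over (more than 0.6 rad) (angle between dropper's own z axis and vertical above 0.6 rad).
It fails at once if the crucible is tipped over (more than 0.6 rad) (angle between crucible's own z axis and vertical above 0.6 rad).
It fails at once if the tub is pushed more than 30 mm from its place or tipped (distance of tub from where it was at the start of the episode above 0.03 m or angle between tub's own z axis and vertical above 0.4 rad).
It also fails if it takes over 136 s, if anything falls off the work surface, if the arm or the gripper's body presses on something with over 40 N, if the wrist force passes 120 N, or if a joint passes its speed limit or range.

## Working session

There is one attempt and no reset: what is moved stays moved. The work goes in short steps, each a Python script; the robot and the scene stay as the last script left them, time stands still between calls to the robot, and variables do not carry over. Pictures are saved under pics/ and viewed, at most 14 in all, crops included, and the job is handed in when it is done.

```bash
mkdir -p pics; ls
cat > h.py <<'E'
import numpy as np, cv2
from bench import *
def pix2ray(c,u,v):
    K=c["intrinsics"]; d=np.array([c["k1"],0,0,0,0.])
    p=cv2.undistortPoints(np.array([[[u,v]]],float),K,d)[0,0]
    return np.array([p[0],p[1],1.])
def world(c,u,v,z=None):
    r=pix2ray(c,u,v); z=c["range_z"][int(round(v)),int(round(u))] if z is None else z
    return c["R"].T@(r*z-c["t"])
def at_height(c,u,v,h):
    o=-c["R"].T@c["t"]; d=c["R"].T@pix2ray(c,u,v); return o+d*(h-o[2])/d[2]
def cloud(c):
    vv,uu=np.mgrid[0:400,0:640]
    p=cv2.undistortPoints(np.stack([uu,vv],-1).reshape(-1,1,2).astype(float),c["intrinsics"],np.array([c["k1"],0,0,0,0.]))[:,0]
    z=c["range_z"].reshape(-1,1)
    P=(np.c_[p,np.ones(len(p))]*z-c["t"])@c["R"]
    P[z[:,0]==0]=np.nan
    return P.reshape(400,640,3)
E
python3 - <<'E'
from h import *
names="flask bottle dropper crucible stirrer balance tray stand mat tub".split()
for n in ("top","side"):
    c=capture(n); cv2.imwrite(f"pics/{n}0.png",c["image"])
    np.savez(f"pics/{n}0.npz",**c)
    print(n,"cam at",-c["R"].T@c["t"])
    P=cloud(c)
    for q in names:
        for s in silhouettes(n,q)[:3]:
            p=P[s["region"]]; p=p[~np.isnan(p[:,0])]
            print(q,round(s["conf"],2),np.round(s["xy"]),s["region"].sum(),np.round(np.median(p,0),3) if len(p) else None, "z98",np.round(np.percentile(p[:,2],98),3) if len(p) else None)
print(current_clock(),current_orientation())
E
```

```text
pics
top cam at [0.44913863 0.01872821 1.0435581 ]
flask 0.91 [434. 159.] 883 [ 0.609 -0.232  0.09 ] z98 0.154
bottle 0.74 [332. 246.] 544 [ 0.442 -0.009  0.142] z98 0.147
bottle 0.71 [276. 267.] 576 [0.399 0.109 0.094] z98 0.107
bottle 0.64 [280. 199.] 554 [0.542 0.086 0.097] z98 0.107
dropper 0.84 [443. 248.] 284 [ 0.428 -0.247  0.075] z98 0.085
crucible 0.65 [333. 154.] 260 [ 0.648 -0.018  0.025] z98 0.046
balance 0.95 [423. 179.] 2234 [ 0.58  -0.222  0.028] z98 0.043
tray 0.85 [445. 255.] 1323 [ 0.411 -0.265  0.005] z98 0.013
stand 0.66 [330. 162.] 1075 [ 0.636 -0.016  0.018] z98 0.043
mat 0.95 [225. 262.] 2149 [0.409 0.24  0.005] z98 0.009
tub 0.83 [226. 172.] 607 [0.61  0.23  0.011] z98 0.057
side cam at [0.57472573 1.02530014 0.48543609]
flask 0.85 [279. 150.] 867 [ 0.617 -0.224  0.085] z98 0.154
flask 0.51 [285. 174.] 1037 [ 0.601 -0.194  0.028] z98 0.042
flask 0.37 [280. 257.] 1085 [0.607 0.243 0.039] z98 0.057
bottle 0.93 [388. 218.] 1334 [0.403 0.134 0.06 ] z98 0.106
bottle 0.74 [312. 216.] 1263 [0.55  0.11  0.059] z98 0.106
bottle 0.7 [356. 176.] 1015 [0.448 0.012 0.098] z98 0.146
dropper 0.48 [348. 152.] 92 [ 0.439 -0.247  0.077] z98 0.096
crucible 0.72 [261. 203.] 264 [ 0.647 -0.004  0.038] z98 0.047
stirrer 0.83 [350. 210.] 1110 [0.462 0.04  0.035] z98 0.043
balance 0.56 [286. 176.] 1036 [ 0.598 -0.193  0.028] z98 0.042
tray 0.47 [339. 171.] 112 [ 0.456 -0.269  0.007] z98 0.097
stand 0.87 [269. 214.] 584 [0.634 0.014 0.018] z98 0.021
mat 0.96 [387. 270.] 1934 [0.412 0.249 0.006] z98 0.008
tub 0.86 [280. 255.] 1177 [0.608 0.242 0.038] z98 0.057
1.1 [ 9.78570285e-01  2.05913074e-01 -1.47037410e-06 -5.00403036e-05]
```

Run:
```python
import cv2
a=cv2.imread("pics/top0.png")
cv2.imwrite("pics/topc.png",cv2.resize(a[110:330,170:500],(800,533),interpolation=cv2.INTER_CUBIC))
```

```text
(no output)
```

View pics/topc.png

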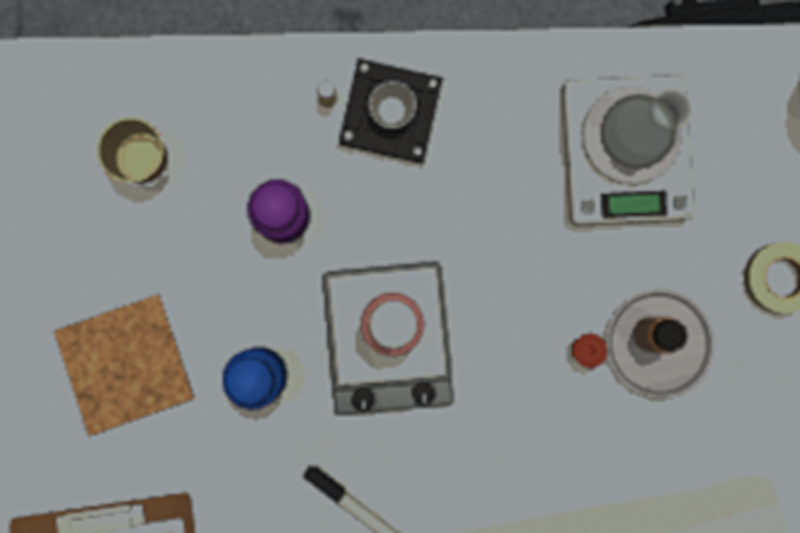

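View pics/side0.png

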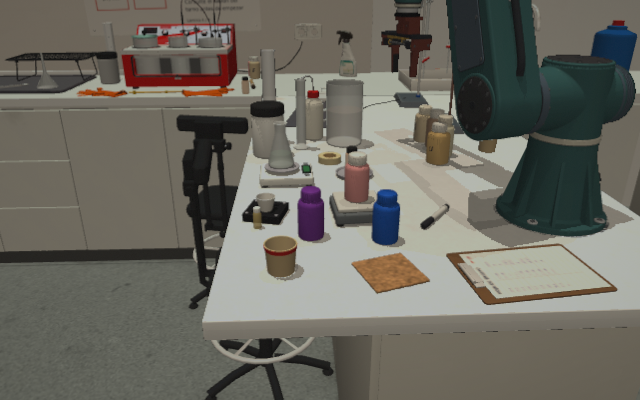

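The wide bottle candidates in the top picture are the white-capped one at (332,246) standing on the stirrer, the blue one at (276,267) and the purple one at (280,199). I choose the first. The flask is at (434,159), the dropper at (443,248) and the crucible at (333,154). The tub is at (226,172), and a red stopper sits left of the tray. Next is a wrist tour to measure them closely.

```bash
cat >> h.py <<'E'
def quat(y): return [float(np.cos(y/2)),float(np.sin(y/2)),0.,0.]
def circ(P):
    A=np.c_[2*P[:,:2],np.ones(len(P))]; s=np.linalg.lstsq(A,(P[:,:2]**2).sum(1),rcond=None)[0]
    return s[:2],np.sqrt(s[2]+s[0]**2+s[1]**2)
E
python3 - <<'E'
from h import *
S=dict(mat=(.41,.245),stirrer=(.455,-.01),stand=(.645,-.01),balance=(.61,-.23),tray=(.42,-.25))
o=None
move_ptp([.30,-.25,.32],quat(0))
for n in ("tray","balance","stand","stirrer","mat"):
    x,y=S[n]
    p=[x-.07,y,.33]
    try: move_ptp(p,quat(0))
    except PlanningError as e: print(n,e); continue
    sleep(.2)
    c=capture("wrist"); np.savez(f"pics/w_{n}.npz",**c); cv2.imwrite(f"pics/w_{n}.png",c["image"])
    if o is None: print("cam",-c["R"].T@c["t"],c["R"],c["intrinsics"],c["k1"]); o=1
    q=c["R"]@np.array([x,y,.03])+c["t"]; print(n,"proj",(c["intrinsics"]@(q/q[2]))[:2], current_joint_pos()[[0,5]] if hasattr(current_joint_pos(),'shape') else current_joint_pos(),current_clock())
W=[cv2.resize(cv2.imread(f"pics/w_{n}.png"),(400,250)) for n in("tray","balance","stand","stirrer")]
cv2.imwrite("pics/wall.png",np.vstack([np.hstack(W[:2]),np.hstack(W[2:])]))
E
```

```text
cam [ 0.43066765 -0.25016544  0.49065627] [[ 8.08001899e-05 -9.99999697e-01 -7.74168302e-04]
 [-9.54283889e-01 -3.08506553e-04  2.98901595e-01]
 [-2.98901743e-01  7.14625032e-04 -9.54283625e-01]] [[285.39185643   0.         319.4124726 ]
 [  0.         285.39185643 200.96949738]
 [  0.           0.           1.        ]] 0.00477010013885114
tray proj [319.53514268 118.78388086] [-0.78252038  0.78929394] 2.8833
balance proj [318.95324283 118.76415951] [-0.52199654  1.05020121] 3.9167
stand proj [318.29502081 119.72658036] [-0.13977181  1.43306428] 5.0583
stirrer proj [319.31691894 120.76871717] [-0.20561157  1.36501255] 6.0917
mat proj [318.71597429 120.13437732] [0.45695441 2.02972946] 7.3583
```

View pics/wall.png

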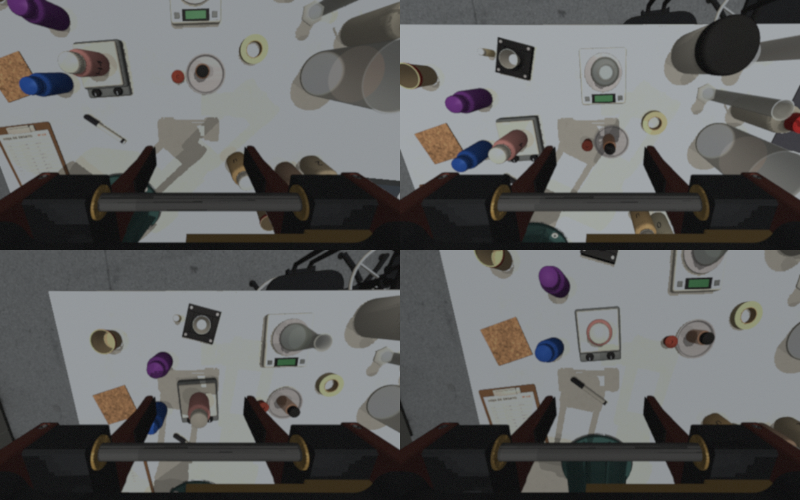

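The wrist views show each station whole, with the tray, balance, stand and stirrer near the centre column of their own pictures. I'll fit the geometry per camera and compare.

```bash
cat > fit.py <<'E'
from h import *
S=dict(mat=(.41,.245),stirrer=(.455,-.01),stand=(.645,-.01),balance=(.61,-.23),tray=(.42,-.25))
def sel(P,c,r,z0,z1):
    Q=P.reshape(-1,3); Q=Q[~np.isnan(Q[:,0])]
    return Q[(np.hypot(*(Q[:,:2]-c).T)<r)&(Q[:,2]>z0)&(Q[:,2]<z1)]
def rect(Q):
    (cx,cy),(w,h),a=cv2.minAreaRect((Q[:,:2]*1000).astype(np.float32)); return np.round([cx,cy,w,h,a],1),"z",np.round(np.median(Q[:,2])*1000,1)
def rim(Q,c,n=36):  # outermost point per sector
    d=Q[:,:2]-c; k=((np.arctan2(d[:,1],d[:,0])+np.pi)/(2*np.pi)*n).astype(int)%n
    return np.array([Q[k==i][np.argmax(np.hypot(*d[k==i].T))] for i in range(n) if (k==i).sum()>2])
E
python3 - <<'E'
from fit import *
for n in S:
  for cam in (f"w_{n}","top0"):
    c=dict(np.load(f"pics/{cam}.npz")); c["k1"]=float(c["k1"]); P=cloud(c); s=S[n]
    print("==",n,cam)
    if n=="mat": print(rect(sel(P,s,.085,.003,.012)))
    if n=="stirrer": print("plate",rect(sel(P,s,.075,.037,.044))); V=[(.125,.16,"cap")]
    if n=="stand":
        print("block",rect(sel(P,s,.07,.0155,.022))); V=[(.041,.05,"rim")]
    if n=="tray":
        Q=sel(P,s,.06,.008,.014); R=rim(Q,s); print("rim",circ(R),len(R)); V=[(.074,.09,"cap")]
        F=sel(P,s,.03,.0,.008); print("floor z",np.median(F[:,2]))
    if n=="balance":
        Q=sel(P,s,.1,.015,.048); print("hist",np.histogram(Q[:,2],bins=np.arange(.015,.05,.003)))
        Q=sel(P,s,.055,.037,.046); R=rim(Q,s); print("pan",circ(R),len(R)); V=[(.145,.165,"bead")]
    if n!="mat":
        for z0,z1,l in V:
            Q=sel(P,s,.06,z0,z1)
            if len(Q): print(l,len(Q),"mean",Q.mean(0),"zmax",np.percentile(Q[:,2],95),rect(Q),circ(rim(Q,Q.mean(0)[:2],24)))
E
```

```text
== mat w_mat
(array([411.3, 241.4, 104.2, 104.2,  18.3]), 'z', np.float64(4.2))
== mat top0
(array([407.1, 247.2, 154. , 159.2,   9.7]), 'z', np.float64(5.1))
== stirrer w_stirrer
plate (array([442.4,  -6.7,  99. ,  99.5,   4. ]), 'z', np.float64(39.1))
cap 869 mean [ 0.44473419 -0.00916102  0.14371402] zmax 0.1453648515713345 (array([444.2,  -9.2,  39.2,  38.3,  46.3]), 'z', np.float64(144.0)) (array([ 0.44435625, -0.00922003]), np.float64(0.01957565952712624))
== stirrer top0
plate (array([440.3,  -7. ,  99.5,  99.7,   4.2]), 'z', np.float64(39.8))
cap 304 mean [ 0.4424384  -0.00914682  0.14396948] zmax 0.147161615672066 (array([443.1,  -9.9,  38.1,  38. ,   0.9]), 'z', np.float64(144.2)) (array([ 0.4425892 , -0.00934135]), np.float64(0.019170965326298077))
== stand w_stand
block (array([648.6,  -7.8,  99.7,  83.8,  76.1]), 'z', np.float64(17.7))
rim 207 mean [0.65106468 0.00328244 0.04478518] zmax 0.046811285500678354 (array([647. ,   5.9,  85.7,  40.9,  87.6]), 'z', np.float64(45.2)) (array([0.65144621, 0.0048521 ]), np.float64(0.034717738770312756))
== stand top0
block (array([6
[... 1224 characters left out ...]
4(0.016803527259619186))
== tray w_tray
rim (array([ 0.41991974, -0.26387333]), np.float64(0.05049668222711586)) 30
floor z 0.004016355387808666
cap 341 mean [ 0.42873531 -0.25588909  0.08187915] zmax 0.08340988158618899 (array([ 428.8, -255.9,   27.1,   27.2,   54.9]), 'z', np.float64(82.0)) (array([ 0.42859252, -0.25587425]), np.float64(0.013837574936240339))
== tray top0
rim (array([ 0.41807041, -0.26386883]), np.float64(0.050018791556225566)) 30
floor z 0.004678023206773094
cap 151 mean [ 0.42683442 -0.25484647  0.08182571] zmax 0.0852990111814936 (array([ 426.7, -255.3,   26.5,   27.9,   87.2]), 'z', np.float64(82.2)) (array([ 0.42672042, -0.25542868]), np.float64(0.013763554815770882))
```

Run:
```python
from fit import *
def ld(cam):
    c=dict(np.load(f"pics/{cam}.npz")); c["k1"]=float(c["k1"]); return cloud(c)
P=ld("w_tray"); s=(.42,-.264)
Q=sel(P,s,.056,.008,.014); R=rim(Q,s); x,r=circ(R)
e=abs(np.hypot(*(R[:,:2]-x).T)-r); print("rim",circ(R[e<.002]),len(R),(e<.002).sum())
Q=sel(P,s,.043,.001,.007);print("floor",np.percentile(Q[:,2],[10,50,90]))
for cam in ("w_stand","top0"):
    P=ld(cam)
    m=((P[...,2]>.0155)&(P[...,2]<.022)&(np.hypot(P[...,0]-.645,P[...,1]+.012)<.08)).astype(np.uint8)
    n,L,st,_=cv2.connectedComponentsWithStats(m); k=1+np.argmax(st[1:,4]); print(cam,"block",rect(P[L==k]))
    Q=sel(P,(.648,-.013),.035,.041,.05); print("crucible rim",len(Q),rect(Q),circ(rim(Q,Q.mean(0)[:2],24)))
    Q=sel(P,(.648,-.013),.12,.03,.07); Q=Q[np.hypot(Q[:,0]-.648,Q[:,1]+.013)>.03]; print("vial",len(Q),np.median(Q,0),Q[:,2].max())
P=ld("w_tray"); Q=sel(P,(.42,-.264),.09,.012,.06); Q=Q[np.hypot(Q[:,0]-.42,Q[:,1]+.264)>.05]; print("stopper",rect(Q),Q[:,2].max())
for cam in ("w_stand","w_mat"):
    P=ld(cam)
    for s in((.395,.12),(.545,.09)): Q=sel(P,s,.05,.09,.12); print(cam,"lookalike",len(Q),rect(Q) if len(Q) else 0)
```

```text
rim (array([ 0.41994035, -0.26447988]), np.float64(0.05104232045589776)) 36 36
floor [0.00294794 0.00406835 0.00520581]
w_stand block (array([646.7, -15.3,  83.9,  83.9,  75.8]), 'z', np.float64(17.8))
crucible rim 140 (array([646.1, -16.3,  40.7,  40.5,  90. ]), 'z', np.float64(44.5)) (array([ 0.64617666, -0.01616315]), np.float64(0.021081631353541828))
vial 228 [0.65353515 0.05116864 0.045962  ] 0.0695644397167172
top0 block (array([644.6, -15.6,  83.8,  84.5,  75.8]), 'z', np.float64(18.3))
crucible rim 62 (array([644.6, -16.6,  40.4,  42.1,  89.4]), 'z', np.float64(44.2)) (array([ 0.64423068, -0.01649927]), np.float64(0.021103421496385798))
vial 55 [0.65714952 0.0440004  0.04512245] 0.049974314465372344
stopper (array([ 415.6, -194.2,   31.6,   31.8,   88.2]), 'z', np.float64(27.1)) 0.029307622598225908
w_stand lookalike 246 (array([393.3, 103.4,  18.3,  38.1,  64.9]), 'z', np.float64(103.8))
w_stand lookalike 645 (array([549. ,  89.3,  38.7,  38.6,  43.3]), 'z', np.float64(103.7))
w_mat lookalike 781 (array([398.4, 114.8,  38.7,  38.7,  56.3]), 'z', np.float64(103.9))
w_mat lookalike 617 (array([538.1,  92. ,  39.6,  20.4,  84.2]), 'z', np.float64(103.9))
```

```bash
cat > act.py <<'E'
from h import *
Y=quat(np.pi/2)
ST=dict(mat=(.4105,.2414,.005),stirrer=(.4416,-.0067,.04),stand=(.6457,-.0153,.014),balance=(.6137,-.2386,.04),tray=(.4192,-.2645,.005))
H=dict(crucible=(.010,.066),dropper=(.026,.058),bottle=(.051,.080),flask=(.088,.060))  # tip height above underside, opening
CARRY=.17
def pick(o,x,y,zb):
    h,w=H[o]; move_gripper(w)
    move_ptp([x,y,max(zb+h+.10,.2)],Y); 
    hit=servo_line([x,y,zb+h],rate=.12,contact_N=12)
    if hit: print("CONTACT on way down",current_position(),current_force()); return
    move_gripper(0); g=current_finger_gap()
    servo_line([x,y,CARRY+h],rate=.15)
    print(o,"gap",g,"now",current_finger_gap(),current_grip_force(),current_position(),current_clock())
def place(o,x,y,zb):
    h,w=H[o]
    move_ptp([x,y,CARRY+h],Y)
    servo_line([x,y,zb+h+.005],rate=.12)
    hit=servo_line([x,y,zb+h-.003],rate=.02,contact_N=4)
    print("touch",hit,"dz",current_position()[2]-zb-h)
    move_gripper(w); p=current_position(); print("opened",current_finger_gap())
    servo_line([x,y,zb+h+.12],rate=.2)
    print("done",current_clock())
E
python3 - <<'E'
from act import *
c=dict(np.load("pics/top0.npz")); c["k1"]=float(c["k1"]); P=cloud(c).reshape(-1,3)
Q=P[(P[:,2]>.16)&(P[:,0]>.25)&(P[:,0]<.8)&(P[:,1]>-.6)&(P[:,1]<.4)]
print("tall",len(Q),Q.min(0) if len(Q) else 0,Q.max(0) if len(Q) else 0)
pick("crucible",.6452,-.0163,.014)
place("crucible",*ST["mat"])
E
```

```text
tall 3621 [ 0.2500205  -0.59974703  0.1600112 ] [0.67801273 0.00833143 0.54260101]
crucible gap 0.04059478296333992 now 0.0404085297485013 30.000138564755616 [ 0.6443726  -0.01621579  0.17888894] 13.125
touch True dz -0.0001070813771602546
opened 0.06592519404912797
done 17.6083
```

```bash
cat > look.py <<'E'
from fit import *
from act import quat
def look(n,z0,z1,r=.04):
    """wrist view; returns top circle of what stands on station n"""
    from act import ST
    x,y,_=ST[n]; move_ptp([x-.07,y,.33],quat(np.pi/2 if 0 else 0)); sleep(.2)
    c=capture("wrist"); np.savez(f"pics/l_{n}.npz",**c); cv2.imwrite(f"pics/l_{n}.png",c["image"])
    Q=sel(cloud(c),(x,y),r,z0,z1); x0=circ(rim(Q,Q.mean(0)[:2],24)); print(n,x0,"ztop",np.percentile(Q[:,2],95)); return x0[0]
E
python3 - <<'E'
from look import *
for n in("w_tray","w_balance"):
    c=dict(np.load(f"pics/{n}.npz")); c["k1"]=float(c["k1"]); P=cloud(c).reshape(-1,3)
    Q=P[(P[:,2]>.06)&(P[:,0]>.3)&(P[:,0]<.8)&(P[:,1]>-.5)&(P[:,1]<-.3)]
    print(n,len(Q),Q.min(0) if len(Q) else 0,Q.max(0) if len(Q) else 0)
look("mat",.03,.045)
from act import *
pick("dropper",.4278,-.2559,.005)
place("dropper",*ST["stand"])
E
```

```text
w_tray 14496 [ 0.35827103 -0.33130316  0.32894268] [ 0.3828676  -0.30000153  0.44972878]
w_balance 12597 [ 0.55397568 -0.49998172  0.06000891] [ 0.70826968 -0.30000085  0.44071728]
mat (array([0.41114876, 0.24172384]), np.float64(0.02111505649634615)) ztop 0.037214360480411865
dropper gap 0.034375937320686084 now 0.034632716640143286 29.999821186065674 [ 0.42720577 -0.25544129  0.19514959] 25.2833
touch True dz -1.1975567545431665e-06
opened 0.05788772004730177
done 29.5917
```

Run:
```python
from look import *
from act import *
look("stand",.085,.097,.03)
pick("bottle",.4434,-.0092,.04)
place("bottle",*ST["tray"])
look("tray",.1,.117,.035)
```

```text
stand (array([ 0.64641201, -0.01519138]), np.float64(0.013895033216716628)) ztop 0.09231327629184928
bottle gap 0.05356171974061575 now 0.05336508964029814 29.995221197605133 [ 0.44256971 -0.00903444  0.22010757] 35.8083
touch True dz 8.991514945715096e-05
opened 0.08023680975096911
done 39.9917
tray (array([ 0.4198815 , -0.26494386]), np.float64(0.019255007860409547)) ztop 0.1103870148532945
```

Run:
```python
from look import *
from act import *
pick("flask",.6155,-.2427,.04)
place("flask",*ST["stirrer"])
look("stirrer",.145,.165,.035)
pick("crucible",.4105,.2416,.005)
place("crucible",*ST["balance"])
look("balance",.065,.08,.035)
move_ptp([.30,-.25,.35],quat(np.pi/2)); 
for n in("top","side"): cv2.imwrite(f"pics/end_{n}.png",capture(n)["image"][90:330,170:510])
a=[cv2.resize(cv2.imread(f"pics/end_{n}.png"),(400,282)) for n in("top","side")]
cv2.imwrite("pics/end.png",np.vstack(a)); print(current_clock())
```

```text
flask gap 0.033674247803579374 now 0.03359489946826987 29.999870359897614 [ 0.61473    -0.24230679  0.25669674] 45.775
touch True dz -1.1118265405452021e-05
opened 0.05990945532009531
done 49.7833
stirrer (array([ 0.44139484, -0.0066072 ]), np.float64(0.017278008377120627)) ztop 0.15460028124245562
crucible gap 0.04062458181738726 now 0.04026339934298336 30.00012379437976 [0.40984215 0.24131825 0.17923672] 56.325
touch True dz -8.284371759038726e-05
opened 0.06595285665968179
done 61.1083
balance (array([ 0.614393  , -0.23867798]), np.float64(0.021148916995052506)) ztop 0.07236184966734378
64.4917
```

View pics/end.png

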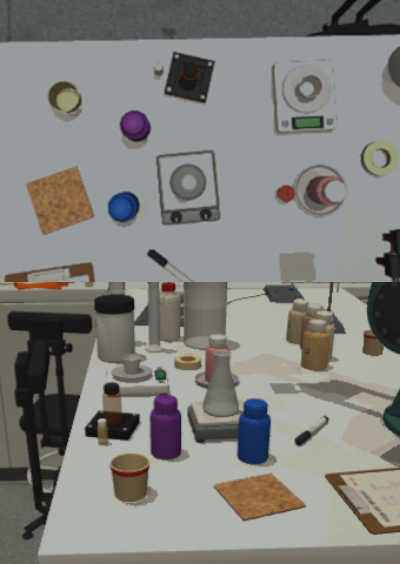

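The end picture shows all four vessels upright on their own stations: flask (187,182), crucible (306,88), wide bottle (322,190) and dropper (190,75). The tub at (65,97) has not moved, and the arm is clear.

```bash
python3 -c "
from bench import *
sleep(.5); print(close_job())"
```

```text
the job is handed in; nothing more can be done
None
```

The job is handed in at about 65 s of the 136 s allowed: by the wrist camera all four vessels stand on their own stations within about 1 mm of centre, and the final pictures show them upright with the tub where it was; no verdict was returned.

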